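# Rock the angle gauge on the bowed stud to its mark and hold it

### The job

Pick up the angle gauge from the joist offcut by its black handle, set the underside of its base bar on the bowed upper edge of the stud, lying along the stud, and rock it over the curve until its swinging pointer has settled pointing at the red marker. Finish while holding the gauge there, still and resting on the stud, with the pointer on the marker: do not let go or put it down. Leave the other things on the bench where they are.

Things in the scene. Friction and masses are not known exactly. Their poses are not given: they have to be found in the camera images.
- gauge: Angle gauge, 0.35 to 0.6 kg, upright, 188 mm tall: aluminium base bar 24 (x) x 180 (y) x 12 mm; grey dial plate 164 mm wide, up to z = 144 mm, white face to +x; on top a black handle block. Origin: centre of the base's underside; y along the base, z up, x the way the dial looks (roughly world +x). Pivot at z = 138 mm. Starts standing on the joist offcut.
- gauge_handle (a point): Middle of the black handle block, 166 mm above the gauge's underside. The block is 24 (gauge x) x 44 (gauge y) x 44 mm, z = 144 to 188 mm; pinch it across x, from above.
- pointer (a joint): Black pointer swinging freely from the dial's pivot about the gauge's +x, rad: 0 = straight at the base (gauge level), positive = tip towards the gauge's +y. It hangs plumb, so turning the gauge by -a about its own +x makes it read +a. Tip 95 mm from the pivot. Lightly damped: swings about twice a second, settles in 1 to 2 s.
- pointer_tip (a point): The lower tip of the swinging pointer.
- marker (a joint): The red marker clipped on the dial's rim, angle of the same meaning as the pointer's (0.16 to 0.34 rad, on the gauge's +y side). It does not move by itself; the pointer is on the marker when both angles are equal.
- mark (a point): The point 95 mm from the pivot, at the inner end of the red marker's centre line, where the pointer's tip belongs. The red marker is 12 mm wide and 18 mm long.
- stud: Pale stud offcut held by 16 mm high cleats at its ends (out to 123 mm from its centre); cannot move. 45 mm thick (x), 200 mm long (y). Its upper edge is bowed: a circular arc of radius 145 mm about an axis along x, 75 mm above the bench in the middle, 35 mm at the ends. Origin on the bench under its centre, z up, x roughly world +x.
- crown_top (a point): The highest point of the bowed upper edge, centre of the thickness, 75 mm above the bench.
- crown_axis (a point): The centre of the arc of the bowed edge: 145 mm below crown_top, so below the bench top. A gauge base seated on the curve has this point 145 mm under its underside plane.
- joist: The brown joist offcut on which the gauge starts, 120 (x) x 200 (y) x 45 mm high, fixed; origin under its centre.
- weight: Bystander, not to be moved: brass weight, 42 mm wide, 66 mm tall, standing; origin under its centre.
- glue: Bystander, not to be moved: yellow glue bottle, 56 mm wide, 150 mm tall, standing; origin under its centre.
- screwdriver: Bystander, not to be moved: screwdriver with green handle, 200 mm long, lying; origin at its middle on the bench.
- spool: Bystander, not to be moved: copper-coloured wire spool, 48 mm wide, 42 mm tall, standing; origin under its centre.
- offcut: Bystander, not to be moved: pale wooden offcut 50 x 110 x 20 mm, lying flat; origin under its centre.
- clamp: Bystander, not to be moved: dark bar clamp with orange pads, 260 mm long, about 20 mm high, lying; origin under the middle of its bar.
Things that resemble listed ones, but are neither listed nor needed, are in the scene too. Leave any yellow look-alike of the gauge alone.

How it is judged:
By the outcome, as a careful person would: the job done as asked, in the order asked, and still so for the second after the job is handed in, while the arm keeps its last pose, push and grip.
It also fails if it takes over 58 s, if anything falls off the work surface, if the arm or the gripper's body presses on something with over 40 N, if the wrist force passes 120 N, or if a joint passes its speed limit or range.

### The arm

A 6-joint arm with a two-finger parallel gripper is mounted at the origin on the work surface. World frame = base frame: x ahead of the robot, y to its left, z up, the work surface at z = 0. Lengths are in mm, angles in rad, forces in N, time in s.
With the tool pointing down it reaches from about 325 to 900 mm from the base axis. Payload 3.5 kg.
Tool frame: the origin (TCP) lies midway between the tips of the shut fingers; the grasp point (between the pads) lies 19 mm behind it (env.tcp_to_grasp is the distance from the TCP to the grasp point, in mm); z points along the fingers, y is the direction in which the jaws open and shut (so a half turn about z gives the same grasp; the last joint's range is limited). The gripper opens to 85 mm and grips with 20 to 120 N. Pads are 22 mm wide; open, the fingers measure 114 mm over their backs; the gripper's body (76 mm by 85 mm) begins 54 mm behind the grasp point. The pads swing forward as they close: fully open they stand 13 mm farther back than shut.
Start: joints at [-1.348, 0.276, -0.026, 1.268, 0, 1.467], TCP at [200.03, -592.123, 210.013] pointing down, gripper open.
Joint ranges: [-3.12, 3.12], [-0.85, 1.88], [-1.08, 1.24], [-1.95, 2.15], [-1.57, 1.53], [-3.14, 3.14]. Speed limits (rad/s): [2.57, 2.57, 3.14, 3.14, 3.14, 3.14].

### API

Orientations are given as a 3x3 rotation matrix whose columns are the frame's x, y, z axes.
In Python, from station import sensors, viewer, env gives the robot as it stands.
- The arm moves only by the tool carry_out, never from a script. Its argument "plan" is one flat list of numbers, 5 for each row, row after row: the shift along the tool's x, y, z in cm, then the turn about the tool's z in degrees, then the closure, from 0 (fully open) to 1 (shut). In form: [dx, dy, dz, turn, fingers, dx, dy, dz, turn, fingers, ...]. A call has 1 to 10 rows; each row shifts and turns the commanded pose from where the row before left it, along the tool's axes as they then stand; what a row does not reach is not made up. A row lasts 1/12 s, in which the tool goes at most 41.7 mm and 7.16 degrees, less where a joint would pass 70% of its speed; a pose out of reach is approached as far as the arm can. A call with a gripper value outside its range is refused whole. The fingers move at their own pace and stop on an object; "grip_force" is the grip in N (left out, the last holds). Time passes only in rows, so rows that do not move let the fingers close. It gives the time, the measured TCP pose, the force and the opening at its end, in the units of the state.
- sensors.read_state(): the state, without advancing time (a new reading comes with each control period).
- viewer.read_camera(name): name is "scene" or "top" or "wrist"; returns a dict with "image" (384x512x3 uint8, blue, green, red), "fx", "fy", "cx", "cy" (pixels), "camera_from_world" (4x4, takes a point from world to camera coordinates). Camera axes: x right, y up, looking along -z (the intrinsics and any distortion apply to the point x, -y, -z); pixel columns grow to the right and rows downward; lengths in mm; the calibration is good to about 2 mm. A picture is of the moment at which its call begins. There is no depth.
- env.hand_in(): hands the job in, once; it reports no verdict.
The state is a dict: "time": time; "qpos": joint angles; "joint_vel": joint speeds; "joint_torque": joint torques, N m; "tcp_pos": TCP position; "tool_rot": TCP orientation; "force": force on the tool from outside, world axes, zero at the start; "wrist_torque": the same for the moment, N m; "finger_gap": finger opening in mm.
Only numpy, scipy, OpenCV 4.12 (cv2) and the standard library are available. Lean on these libraries where they do the work, as an engineer would, in place of code of your own. Each camera call takes 0.05 s, during which the arm holds its last target.

## Working session

There is one attempt and no reset: what is moved stays moved. The work goes in short steps, Python scripts to look and compute and a tool call to move; the robot and the scene stay as the last step left them, time stands still between calls to the robot, and variables do not carry over. Pictures are saved under pics/ and viewed, and the job is handed in when it is done.

Besides the shell and the picture viewer there is one more tool, called after ">>>" by a JSON object that holds its "api" and its "payload". carry_out: Moves the arm, as the interface text tells. Its arguments: {"type":"object","properties":{"plan":{"type":"array","items":{"type":"number"}},"grip_force":{"type":"number"}},"required":["plan"]}

```bash
ls; mkdir -p pics
python3 - <<'E'
from station import sensors, viewer, env
import cv2, numpy as np
for n in ["scene","top","wrist"]:
    c=viewer.read_camera(n); cv2.imwrite(f"pics/{n}0.png",c["image"])
    print(n,c["fx"],c["fy"],c["cx"],c["cy"],[k for k in c]); print(np.round(c["camera_from_world"],3).tolist())
    if "dist" in str(c.keys()): print({k:v for k,v in c.items() if 'dist' in k})
print(sensors.read_state())
E
```

```text
pics
scene 458.4348835318491 458.4348835318491 259.9711867845629 191.9127830448586 ['image', 'fx', 'fy', 'cx', 'cy', 'camera_from_world']
[[0.709, 0.705, -0.02, -351.061], [-0.375, 0.401, 0.836, 110.081], [0.597, -0.585, 0.549, -1878.575], [0.0, 0.0, 0.0, 1.0]]
top 367.699346061989 367.699346061989 250.48967375168442 192.2274835642762 ['image', 'fx', 'fy', 'cx', 'cy', 'camera_from_world']
[[0.019, -1.0, 0.023, -27.767], [0.997, 0.021, 0.078, -532.03], [-0.079, 0.022, 0.997, -1242.565], [0.0, 0.0, 0.0, 1.0]]
wrist 267.4562999283084 267.4562999283084 255.49330586902008 189.75275516383456 ['image', 'fx', 'fy', 'cx', 'cy', 'camera_from_world']
[[0.32, -0.947, -0.002, -624.15], [0.902, 0.305, -0.306, 40.97], [0.29, 0.096, 0.952, -380.089], [0.0, 0.0, 0.0, 1.0]]
{'time': 0.15, 'qpos': array([-1.34839560e+00,  2.76997762e-01, -2.75281759e-02,  1.26801817e+00,
        1.99030738e-05,  1.46736732e+00]), 'joint_vel': array([-1.06073945e-04, -2.63441573e-03,  4.31283221e-03,  7.75883864e-04,
        7.04240139e-05,  1.21823837e-03]), 'joint_torque': array([ 1.73098808e-03, -4.46057260e+01,  2.95639104e+01,  1.05295816e-02,
       -2.31988952e-05, -7.69399350e-06]), 'tcp_pos': array([ 199.89774686, -591.49972859,  209.10985562]), 'tool_rot': array([[ 9.47385502e-01,  3.20094638e-01, -3.66098722e-04],
       [ 3.20094785e-01, -9.47383981e-01,  1.70912583e-03],
       [ 2.00245948e-04, -1.73638732e-03, -9.99998472e-01]]), 'force': array([ 0.85151546,  0.0517024 , -0.48693852]), 'wrist_torque': array([ 0.03238975, -0.0013768 , -0.04060568]), 'finger_gap': 85.1955525025471}
```

View pics/scene0.png

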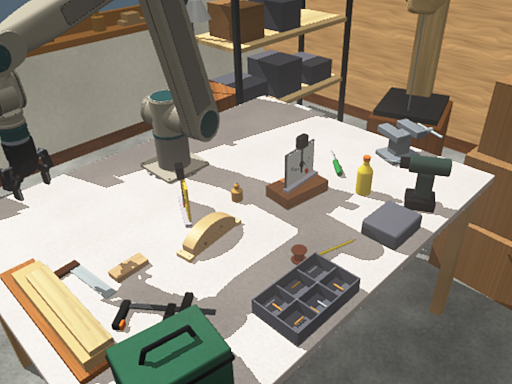

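View pics/top0.png

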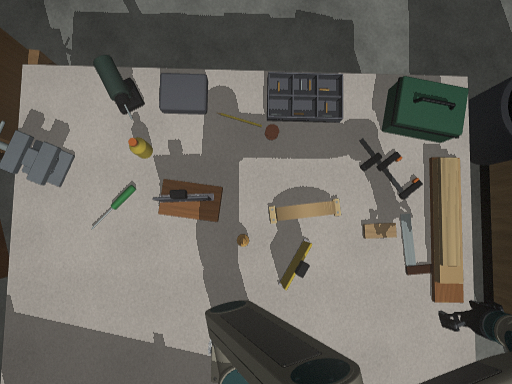

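View pics/wrist0.png

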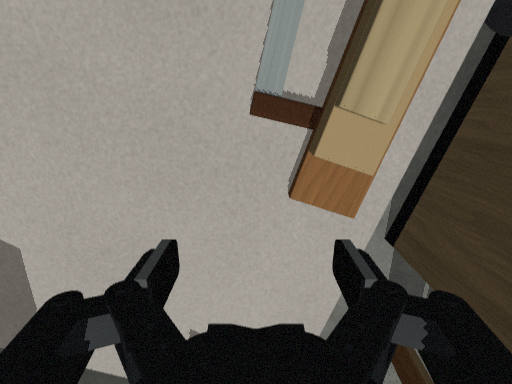

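The gauge candidates are the one on the joist, scene (298,165) / top (188,197), and the yellow one at scene (183,195) / top (296,265). The one on the joist has a black handle and a white dial, so it fits. I'll confirm that in crops.

Run:
```python
import cv2, numpy as np
s=cv2.imread("pics/scene0.png"); t=cv2.imread("pics/top0.png")
a=cv2.resize(s[125:215,255:345],None,fx=6,fy=6,interpolation=cv2.INTER_CUBIC)
cv2.imwrite("pics/a0.png",a)
b=cv2.resize(t[170:230,145:235],None,fx=8,fy=8,interpolation=cv2.INTER_CUBIC)
cv2.imwrite("pics/b0.png",b)
b=cv2.resize(t[180:235,255:355],None,fx=8,fy=8,interpolation=cv2.INTER_CUBIC)
cv2.imwrite("pics/c0.png",b)
b=cv2.resize(s[200:270,165:255],None,fx=8,fy=8,interpolation=cv2.INTER_CUBIC)
cv2.imwrite("pics/d0.png",b)
```

```text
(no output)
```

View pics/a0.png

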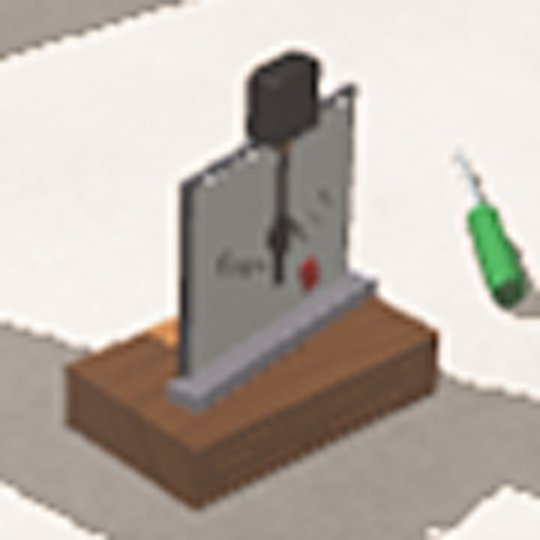

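View pics/b0.png

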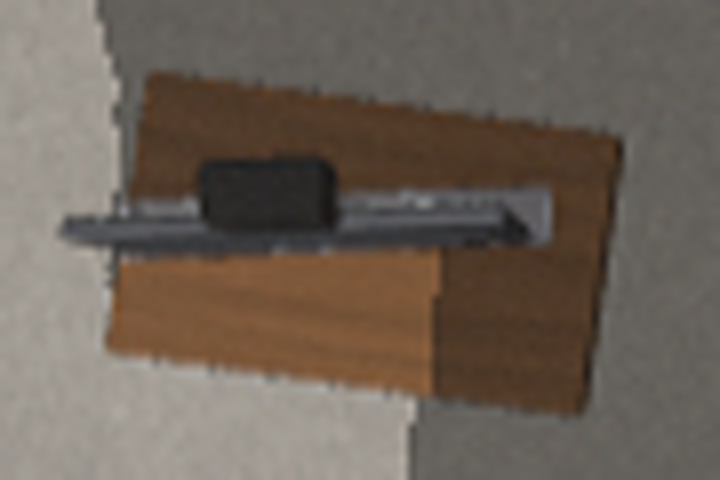

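View pics/c0.png

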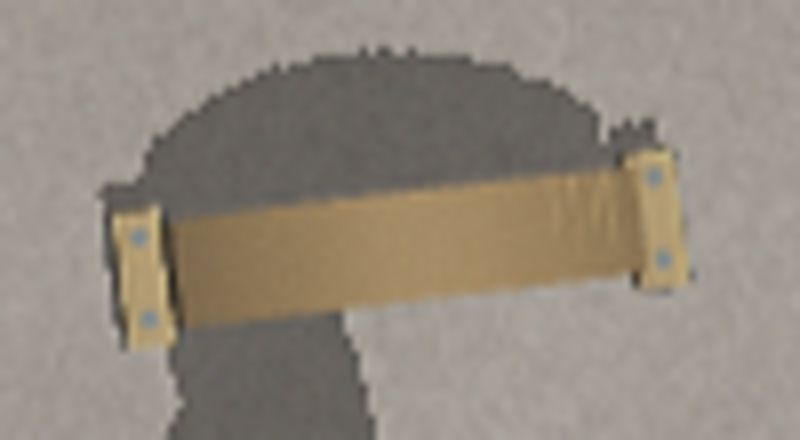

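View pics/d0.png

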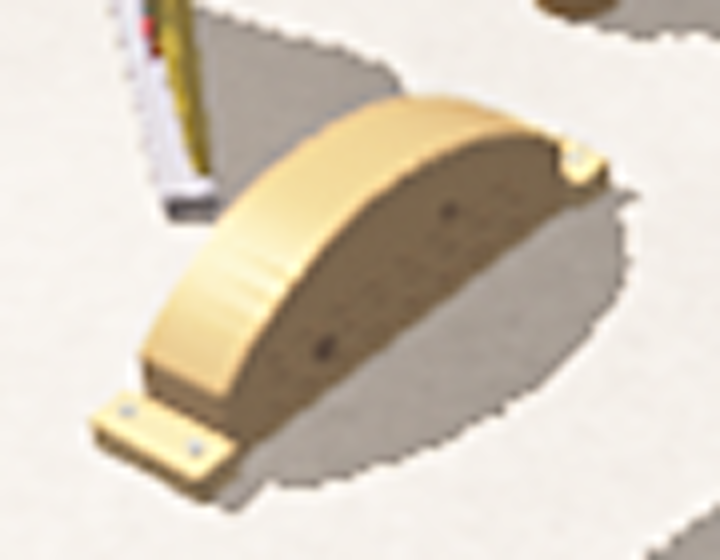

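```bash
cat > h.py <<'E'
from station import sensors, viewer, env
import cv2, numpy as np
def proj(c,P):
    P=np.atleast_2d(np.array(P,float)); M=np.array(c["camera_from_world"])
    p=P@M[:3,:3].T+M[:3,3]
    return np.c_[c["cx"]+c["fx"]*p[:,0]/-p[:,2], c["cy"]-c["fy"]*p[:,1]/-p[:,2]]
def ray(c,uv):
    M=np.array(c["camera_from_world"]);R=M[:3,:3];o=-R.T@M[:3,3]
    d=np.array([(uv[0]-c["cx"])/c["fx"],-(uv[1]-c["cy"])/c["fy"],-1.])
    return o,R.T@d
def onz(c,uv,z):
    o,d=ray(c,uv);return o+d*(z-o[2])/d[2]
def onplane(c,uv,p0,n):
    o,d=ray(c,uv);n=np.array(n);return o+d*(np.dot(np.array(p0)-o,n)/np.dot(d,n))
E
python3 - <<'E'
from h import *
t=viewer.read_camera("top"); s=viewer.read_camera("scene"); w=viewer.read_camera("wrist")
for c in(t,s,w):
    print(np.round(ray(c,(0,0))[0],1))
st=sensors.read_state()
print("wristcam in tool",np.round(st["tool_rot"].T@(ray(w,(0,0))[0]-st["tcp_pos"]),1), np.round((np.array(w["camera_from_world"])[:3,:3]@st["tool_rot"]),3).tolist())
T=lambda x,y,x0,y0,k=8:( (x+.5)/k-.5+x0,(y+.5)/k-.5+y0)
# stud cleat screws on top z=16 approx
for p in [(138,236),(149,318),(654,176),(663,258)]:
    print("screw",np.round(onz(t,T(*p,255,180),16),1))
# stud cleat outer corners
P=[np.array(onz(t,T(*p,255,180),16)) for p in [(113,213),(127,348),(670,150),(687,286)]]
print("cleat outer",np.round(P,1).tolist(),"c",np.mean(P,0))
d=(P[0]+P[1]-P[2]-P[3])/2; print(np.linalg.norm(d), np.degrees(np.arctan2(-d[0],d[1])))
# joist top corners z=45
P=[np.array(onz(t,T(*p,145,170),45)) for p in [(145,72),(108,350),(622,138),(585,412)]]
print("joist",np.round(P,1).tolist(),np.mean(P,0)); d=(P[0]+P[1]-P[2]-P[3])/2; print(np.linalg.norm(d),np.degrees(np.arctan2(-d[0],d[1])))
# handle top z=233
P=[np.array(onz(t,T(*p,145,170),233)) for p in [(200,158),(333,158)]]
print("handle +x edge",np.round(P,1).tolist())
# base right end corners at z=57
P=[np.array(onz(t,T(*p,145,170),57)) for p in [(552,187),(548,245),(130,203)]]
print("base",np.round(P,1).tolist())
# scene: base front edge bottom z=45 ends in a0
P=[np.array(onz(s,T(*p,255,125,6),z)) for p,z in [((195,410),45),((376,292),45),((168,385),57),((195,400),57),((376,283),57)]]
print("scene base front",np.round(P,1).tolist())
E
```

```text
[ 432.7    9.9 1280.8]
[1411.8 -896.1  931.8]
[ 273.2 -567.7  373.4]
wristcam in tool [  77.1    0.4 -163.8] [[-0.0, 1.0, 0.001], [0.952, -0.0, 0.306], [0.306, 0.001, -0.952]]
screw [476.3 -91.9  16. ]
screw [441.1 -97.2  16. ]
screw [ 506.6 -315.2   16. ]
screw [ 471.2 -319.2   16. ]
cleat outer [[485.9, -81.0, 16.0], [428.1, -87.9, 16.0], [518.0, -322.2, 16.0], [459.3, -329.6, 16.0]] c [ 472.85160485 -205.16996827   16.        ]
243.51735342561167 7.461583911677559
joist [[570.6, 279.4, 45.0], [453.7, 290.4, 45.0], [546.9, 78.5, 45.0], [431.6, 91.1, 45.0]] [500.70134032 184.87175815  45.        ]
201.388382286347 -6.517145166353622
handle +x edge [[519.3, 217.8, 233.0], [520.3, 170.7, 233.0]]
base [[524.7, 106.5, 57.0], [500.5, 107.5, 57.0], [514.5, 280.9, 57.0]]
scene base front [[520.8, 110.4, 45.0], [513.6, 286.7, 45.0], [503.5, 105.7, 57.0], [525.8, 104.6, 57.0], [518.9, 279.1, 57.0]]
```

```bash
cat >> h.py <<'E'
def red(c,roi):
    x0,y0,x1,y1=roi;im=c["image"][y0:y1,x0:x1].astype(float)
    b,g,r=im[...,0],im[...,1],im[...,2]
    wt=np.clip(r-np.maximum(b,g)-25,0,None)
    m=(wt>0).astype(np.uint8);n,l,stt,_=cv2.connectedComponentsWithStats(m)
    i=1+np.argmax(stt[1:,4]);wt=wt*(l==i)
    yy,xx=np.mgrid[y0:y1,x0:x1];return (xx*wt).sum()/wt.sum(),(yy*wt).sum()/wt.sum(),stt[i,4]
E
python3 - <<'E'
from h import *
s=viewer.read_camera("scene")
r=red(s,(285,155,330,182));print(r)
a=np.radians(2.0);n=np.array([np.cos(a),np.sin(a),0]);yv=np.array([-np.sin(a),np.cos(a),0])
O=np.array([509.7,194.5,45.])
T=lambda x,y,x0=255,y0=125,k=6:((x+.5)/k-.5+x0,(y+.5)/k-.5+y0)
for off in (2,6,10):
    p0=O+n*off
    for nm,uv in [("red",r[:2]),("tip",T(278,283)),("hub",T(285,148)),("ptrmid",T(281,215))]:
        P=onplane(s,uv,p0,n)-p0; y,z=P@yv,P[2]-138
        print(off,nm,round(y,1),round(z,1),"ang",round(np.arctan2(y,-z),3),"rad",round(np.hypot(y,z),1))
b=cv2.resize(s["image"][135:185,280:330],None,fx=12,fy=12,interpolation=cv2.INTER_CUBIC);cv2.imwrite("pics/e0.png",b)
E
```

```text
(np.float64(317.33161512027493), np.float64(178.92869415807561), np.int32(93))
2 red 101.9 -169.6 ang 0.541 rad 197.9
2 tip -1.5 -91.4 ang -0.016 rad 91.4
2 hub 0.8 -1.8 ang 0.41 rad 2.0
2 ptrmid -0.8 -45.4 ang -0.018 rad 45.4
6 red 96.2 -165.4 ang 0.527 rad 191.3
6 tip -6.7 -87.5 ang -0.076 rad 87.8
6 hub -4.4 1.7 ang -1.934 rad 4.7
6 ptrmid -6.0 -41.7 ang -0.143 rad 42.1
10 red 90.5 -161.1 ang 0.512 rad 184.8
10 tip -11.9 -83.6 ang -0.141 rad 84.5
10 hub -9.6 5.2 ang -2.063 rad 10.9
10 ptrmid -11.2 -38.0 ang -0.287 rad 39.7
```

View pics/e0.png

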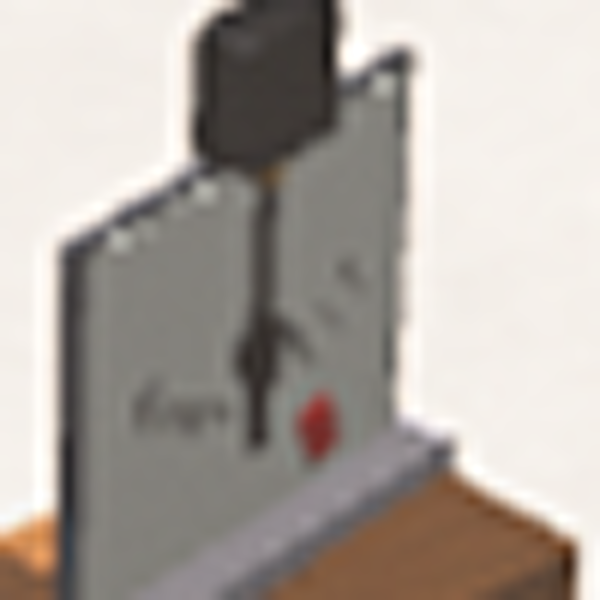

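```bash
sed -i 's/np.clip(r-np.maximum(b,g)-25,0,None)/np.clip(r-1.9*np.maximum(b,g)-10,0,None)/' h.py
python3 - <<'E'
from h import *
s=viewer.read_camera("scene")
r=red(s,(298,160,315,178));print(r)
a=np.radians(2.0);n=np.array([np.cos(a),np.sin(a),0]);yv=np.array([-np.sin(a),np.cos(a),0])
O=np.array([509.7,194.5,45.])
T=lambda x,y,x0=280,y0=135,k=12:((x+.5)/k-.5+x0,(y+.5)/k-.5+y0)
for off in (1,2,3):
    p0=O+n*off
    for nm,uv in [("red",r[:2]),("tip",T(257,443)),("hub",T(268,170))]:
        P=onplane(s,uv,p0,n)-p0; y,z=P@yv,P[2]-138
        print(off,nm,round(y,1),round(z,1),"ang",round(np.arctan2(y,-z),3),"rad",round(np.hypot(y,z),1))
E
```

```text
(np.float64(305.9709864603482), np.float64(169.97872340425533), np.int32(5))
1 red 29.3 -98.2 ang 0.29 rad 102.5
1 tip 0.0 -91.3 ang 0.0 rad 91.3
1 hub 0.8 -0.0 ang 1.516 rad 0.8
2 red 28.0 -97.2 ang 0.28 rad 101.2
2 tip -1.3 -90.3 ang -0.014 rad 90.3
2 hub -0.5 0.8 ang -2.596 rad 1.0
3 red 26.7 -96.3 ang 0.27 rad 99.9
3 tip -2.6 -89.3 ang -0.029 rad 89.4
3 hub -1.8 1.7 ang -2.325 rad 2.5
```

>>> {"api": "carry_out", "payload": {"plan": [0,0,-3.8,0,0,0,0,-3.8,0,0,0,0,-3.8,0,0,2.6,-3.1,0,0,0,2.6,-3.1,0,0,0,2.6,-3.1,0,0,0,2.6,-3.1,0,0,0,2.6,-3.1,0,0,0,2.6,-3.1,0,0,0,2.6,-3.1,0,0,0]}}

```text
time: 1.23
tcp_pos: [303.2, -326.4, 324.1]
tool_rot: [[0.948, 0.319, 0.001], [0.319, -0.948, -0.0], [0.0, 0.001, -1.0]]
force: [0.4, 1.0, 0.3]
finger_gap: 85.4
```

>>> {"api": "carry_out", "payload": {"plan": [2.6,-3.1,0,0,0,2.6,-3.1,0,0,0,2.6,-3.1,0,0,0,2.6,-3.1,0,0,0,2.6,-3.1,0,0,0,2.6,-3.1,0,0,0,2.6,-3.1,0,0,0,2.6,-3.1,0,0,0,2.6,-3.1,0,0,0,2.6,-3.1,0,0,0]}}

```text
time: 2.07
tcp_pos: [450.3, 50.8, 324.4]
tool_rot: [[0.947, 0.32, 0.001], [0.32, -0.947, -0.0], [0.001, 0.001, -1.0]]
force: [1.6, -1.5, -0.5]
finger_gap: 85.1
```

>>> {"api": "carry_out", "payload": {"plan": [0,0,0,-7,0,0,0,0,-7,0,0,0,0,-7,0,0,0,0,-7,0,0,0,0,-7,0,0,0,0,-7,0,0,0,0,-7,0,0,0,0,-7,0,0,0,0,-7,0,0,0,0,-7,0]}}

```text
time: 2.9
tcp_pos: [450.0, 48.6, 324.1]
tool_rot: [[0.017, 1.0, 0.0], [1.0, -0.017, 0.0], [0.0, 0.0, -1.0]]
force: [-0.1, 0.4, -0.1]
finger_gap: 85.4
```

>>> {"api": "carry_out", "payload": {"plan": [3.6,1.4,0,-3,0,3.6,1.6,0,0,0,3.6,1.6,0,0,0,3.4,1.6,0,0,0,0,0,0,0,0,0,0,0,0,0]}}

```text
time: 3.4
tcp_pos: [510.1, 193.2, 323.5]
tool_rot: [[-0.032, 0.999, -0.001], [0.999, 0.032, -0.0], [-0.0, -0.001, -1.0]]
force: [0.0, -0.4, -0.2]
finger_gap: 85.2
```

Run:
```python
from h import *
w=viewer.read_camera("wrist");t=viewer.read_camera("top")
st=sensors.read_state();print(st["tcp_pos"],np.degrees(np.arctan2(st["tool_rot"][1,0],st["tool_rot"][0,0])))
cv2.imwrite("pics/w1.png",w["image"]);
for z in(233,):
  a=np.radians(2.);R=np.array([[np.cos(a),-np.sin(a)],[np.sin(a),np.cos(a)]])
  print(proj(w,[np.r_[np.array([509.7,194.5])+R@np.array(q),233] for q in [(12,22),(12,-22),(-12,-22),(-12,22)]]))
```

```text
[509.48459524 191.40214559 323.89107116] 91.68103410979602
[[268.70040197 162.70703141]
 [268.17041864 205.19075981]
 [244.59703391 205.24805324]
 [243.90037131 162.77318709]]
```

View pics/w1.png

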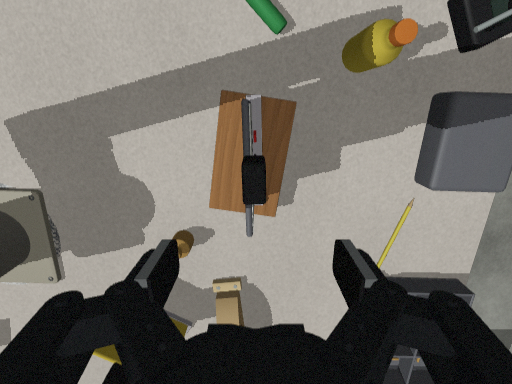

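Run:
```python
import cv2
w=cv2.imread("pics/w1.png");cv2.imwrite("pics/w1c.png",cv2.resize(w[85:245,200:310],None,fx=3.7,fy=3.7,interpolation=cv2.INTER_CUBIC))
g=w.max(2)
print(g[180,236:275]);print(g[150:212,255]); print(g[165,236:275],g[198,236:275])
```

```text
[150 149 149 145 145 146  13  20  16  30  24  30  21  29  27  27  24  26
  21  21  27  28  23  23  27  28  24  31  15  24  96  90  88  89  85  95
  95  94  92]
[111 109 108  93  47  16  14  17  11  23  21  16   6  22  22  22  25  26
  23  22  20  23  20  25  28  23  27  24  28  16  21  17  26  21  26  19
  29  23  25  27  25  19  27  30  22  29  23  27  25  25  26  27  26  25
 124 144 143 144 143 143 144 145]
[147 147 151 145 144  93  14  28  26  25  23  20  20  23  27  24  23  15
  30  22  23  22  23  25  18  17  27  24  18  38 100  96  98  93  92  89
  87  85  94] [143 143 147 149 148 142 110  22  22  26  18  19  31  21  30  23  26  22
  31  25  27  24  25  21  24  19  28  24  20  24  70  82  90 150 144 142
 148 143 148]
```

View pics/w1c.png

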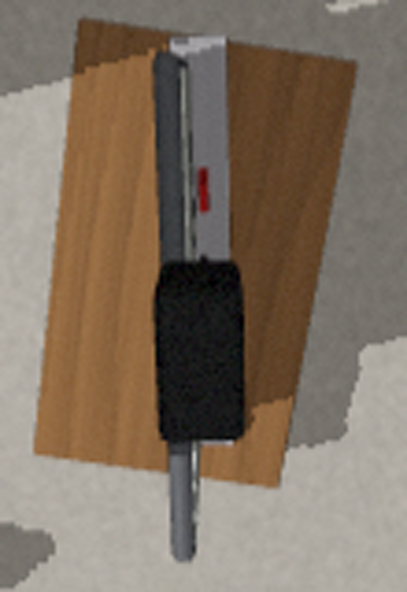

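>>> {"api": "carry_out", "payload": {"plan": [0.3,-0.2,3,-0.8,0,0,0,3,0,0,0,0,3,0,0,0,0,3,0,0,0,0,1.2,0,0,0,0,0,0,0,0,0,0,0,0]}}

```text
time: 4.08
tcp_pos: [507.6, 193.8, 192.5]
tool_rot: [[-0.042, 0.999, -0.0], [0.999, 0.042, -0.0], [-0.0, -0.0, -1.0]]
force: [0.4, -0.1, -0.6]
finger_gap: 85.5
```

Run:
```python
from h import *
P=[]
for i in range(3):
    s=viewer.read_camera("scene"); P.append(sensors.read_state()["tcp_pos"])
print(np.round(P,1).tolist())
w=viewer.read_camera("wrist")
cv2.imwrite("pics/s2.png",np.hstack([cv2.resize(s["image"][110:220,250:350],(400,440),interpolation=cv2.INTER_CUBIC),w["image"][:,60:450]][0:1]));cv2.imwrite("pics/w2.png",w["image"])
```

```text
[[508.8, 194.3, 193.8], [509.4, 194.6, 194.5], [509.6, 194.8, 194.6]]
```

View pics/s2.png

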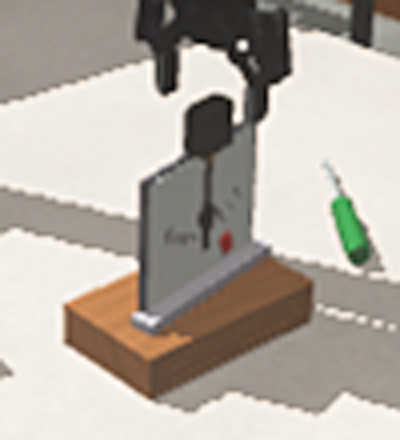

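View pics/w2.png

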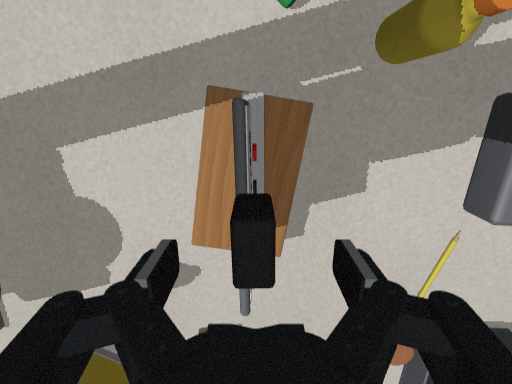

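>>> {"api": "carry_out", "payload": {"plan": [0.1,-0.1,0,0,0.3,0,0,0,0,0.6,0,0,0,0,0.8,0,0,0,0,1,0,0,0,0,1,0,0,0,0,1,0,0,0,0,1,0,0,0,0,1], "grip_force": 40}}

```text
time: 4.95
tcp_pos: [507.1, 195.7, 192.3]
tool_rot: [[-0.043, 0.999, 0.001], [0.999, 0.043, 0.0], [0.0, 0.001, -1.0]]
force: [-0.0, 0.9, 1.1]
finger_gap: 23.5
```

Run:
```python
from h import *
s=viewer.read_camera("scene");w=viewer.read_camera("wrist");st=sensors.read_state()
print(st["tcp_pos"],st["finger_gap"],st["force"])
cv2.imwrite("pics/s3.png",cv2.resize(s["image"][110:220,250:350],(500,550),interpolation=cv2.INTER_CUBIC));cv2.imwrite("pics/w3.png",w["image"])
```

```text
[507.08847856 195.70128444 192.29505834] 23.219580461301614 [1.22709817 0.97861931 1.13921973]
```

View pics/s3.png

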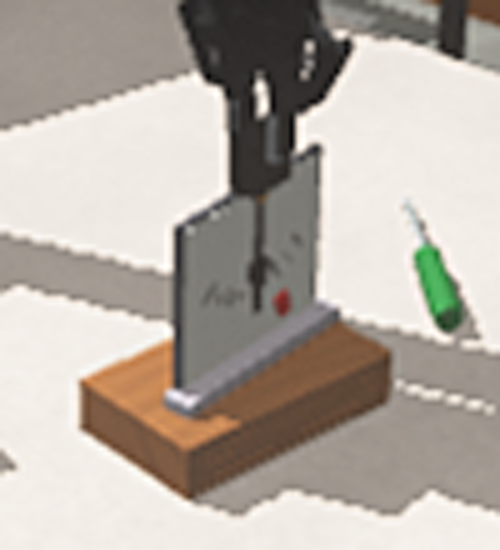

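View pics/w3.png

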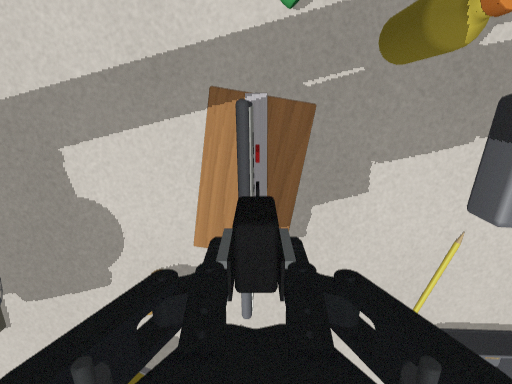

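>>> {"api": "carry_out", "payload": {"plan": [0,0,-0.5,0,1,0,0,-1,0,1,0,0,-2,0,1,0,0,-2,0,1,0,0,-2,0,1,0,0,-1.5,0,1,0,0,-1,0,1,0,0,0,0,1]}}

```text
time: 5.72
tcp_pos: [507.7, 195.7, 294.4]
tool_rot: [[-0.043, 0.999, 0.003], [0.999, 0.043, 0.001], [0.001, 0.004, -1.0]]
force: [0.8, 0.3, -4.5]
finger_gap: 23.3
```

Run:
```python
from h import *
s=viewer.read_camera("scene");st=sensors.read_state()
print(st["tcp_pos"],st["finger_gap"],st["force"])
cv2.imwrite("pics/s4.png",cv2.resize(s["image"][70:220,230:370],(560,600),interpolation=cv2.INTER_CUBIC))
```

```text
[507.10815394 195.5884119  292.7923635 ] 22.99928437349925 [ 0.64186792 -0.64333069 -4.84171459]
```

View pics/s4.png

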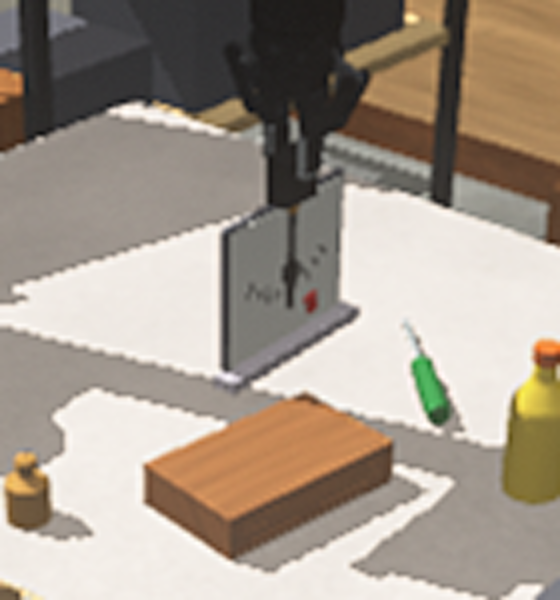

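>>> {"api": "carry_out", "payload": {"plan": [-0.5,-0.1,0,0,1,-1,-0.1,0,0,1,-1.5,-0.2,0,0,1,-2,-0.3,0,0,1,-2.4,-0.3,0,0,1,-2.5,-0.3,0,0,1,-2.5,-0.3,0,0,1,-2.5,-0.3,0,0,1,-2.5,-0.3,0,0,1,-2.5,-0.3,0,0,1]}}

```text
time: 6.6
tcp_pos: [488.6, -6.2, 290.5]
tool_rot: [[-0.043, 0.999, -0.003], [0.999, 0.043, -0.0], [0.0, -0.003, -1.0]]
force: [-0.1, -0.4, -4.5]
finger_gap: 23.3
```

>>> {"api": "carry_out", "payload": {"plan": [-2.5,-0.3,0,0,1,-2.5,-0.3,0,0,1,-2.5,-0.3,0,0,1,-2.5,-0.3,0,0,1,-2.4,-0.3,0,0,1,-2.3,-0.3,0,0,1,-2,-0.3,0,0,1,-1.5,-0.2,0,0,1,-1,-0.1,0,0,1,-0.5,-0.2,0,0,1]}}

```text
time: 7.43
tcp_pos: [471.8, -203.8, 290.8]
tool_rot: [[-0.041, 0.999, -0.002], [0.999, 0.041, 0.0], [0.001, -0.002, -1.0]]
force: [0.3, -0.7, -4.9]
finger_gap: 23.2
```

>>> {"api": "carry_out", "payload": {"plan": [-0.2,0,0,-1,1,0,0,0,-1,1,0,0,0,-1,1,0,0,0,-1,1,0,0,0,-1,1,0,0,0,0,1]}}

```text
time: 7.93
tcp_pos: [473.0, -203.7, 292.1]
tool_rot: [[-0.132, 0.991, 0.0], [0.991, 0.132, 0.0], [0.0, 0.0, -1.0]]
force: [-0.1, -0.6, -4.6]
finger_gap: 23.3
```

Run:
```python
from h import *
s=viewer.read_camera("scene");w=viewer.read_camera("wrist");t=viewer.read_camera("top");st=sensors.read_state()
print(st["tcp_pos"],st["finger_gap"],st["force"],np.degrees(np.arctan2(st["tool_rot"][1,0],st["tool_rot"][0,0])))
cv2.imwrite("pics/s5.png",cv2.resize(s["image"][120:280,140:280],(560,600),interpolation=cv2.INTER_CUBIC))
cv2.imwrite("pics/w5.png",w["image"]);cv2.imwrite("pics/t5.png",cv2.resize(t["image"][160:280,240:370],None,fx=5,fy=5,interpolation=cv2.INTER_CUBIC))
```

```text
[ 472.9554226  -203.97814616  292.05538317] 22.89226636986502 [-0.06691685 -0.18706298 -4.92627756] 97.49464353946323
```

View pics/s5.png

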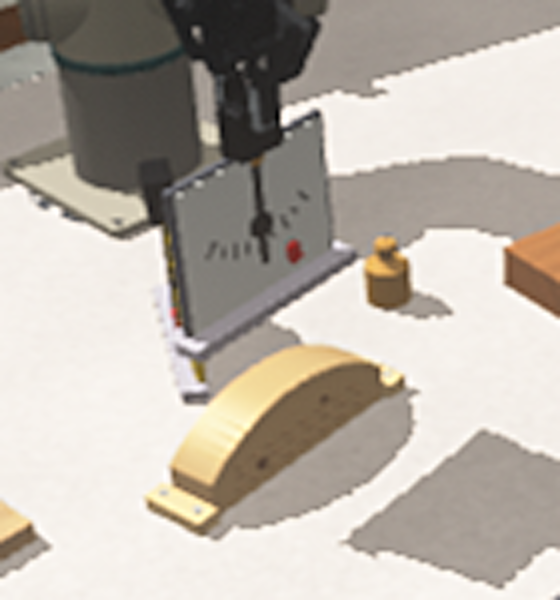

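View pics/w5.png

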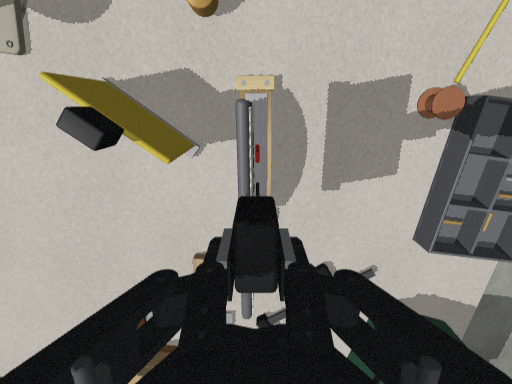

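View pics/t5.png

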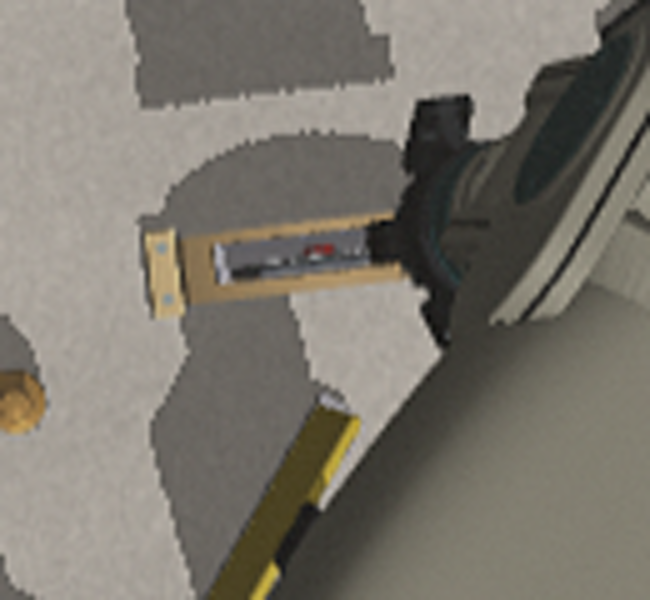

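>>> {"api": "carry_out", "payload": {"plan": [0,0,1,0,1,0,0,2,0,1,0,0,1.5,0,1,0,0,1,0,1,0,0,0.5,0,1,0,0,0.3,0,1,0,0,0.2,0,1,0,0,0.2,0,1,0,0,0,0,1]}}

```text
time: 8.83
tcp_pos: [473.2, -204.5, 225.4]
tool_rot: [[-0.13, 0.992, 0.001], [0.992, 0.13, -0.0], [-0.001, 0.001, -1.0]]
force: [0.7, -0.2, -4.7]
finger_gap: 23.0
```

>>> {"api": "carry_out", "payload": {"plan": [0,0,0.1,0,1,0,0,0.1,0,1,0,0,0,0,1]}}

```text
time: 9.08
tcp_pos: [473.0, -204.4, 223.2]
tool_rot: [[-0.13, 0.992, 0.0], [0.992, 0.13, -0.0], [-0.0, 0.0, -1.0]]
force: [-0.6, -0.1, -4.6]
finger_gap: 23.2
```

>>> {"api": "carry_out", "payload": {"plan": [0,0,0.1,0,1,0,0,0,0,1]}}

```text
time: 9.25
tcp_pos: [472.9, -204.3, 222.1]
tool_rot: [[-0.13, 0.992, 0.0], [0.992, 0.13, -0.0], [-0.0, 0.0, -1.0]]
force: [-0.3, -0.3, -5.1]
finger_gap: 23.1
```

>>> {"api": "carry_out", "payload": {"plan": [0,0,0.1,0,1,0,0,0,0,1]}}

```text
time: 9.42
tcp_pos: [473.2, -204.5, 221.9]
tool_rot: [[-0.13, 0.992, 0.001], [0.992, 0.13, -0.001], [-0.001, 0.001, -1.0]]
force: [-0.7, 0.2, 0.1]
finger_gap: 23.1
```

Run:
```python
from h import *
s=viewer.read_camera("scene");st=sensors.read_state()
print(st["tcp_pos"],st["finger_gap"],st["force"])
cv2.imwrite("pics/s6.png",cv2.resize(s["image"][120:280,140:280],(560,600),interpolation=cv2.INTER_CUBIC))
```

```text
[ 473.15702363 -204.52245447  221.95225422] 23.146508525103137 [-1.3372648   0.17905866  1.14273879]
```

View pics/s6.png

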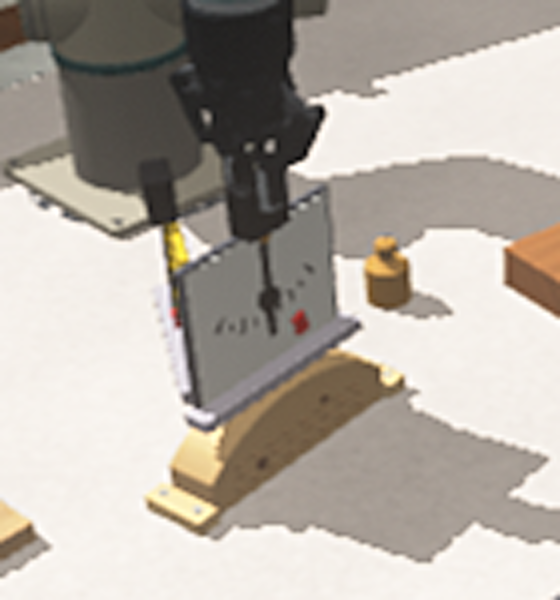

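>>> {"api": "carry_out", "payload": {"plan": [0,0,0.1,0,1,0.3,0,0,0,1,0.4,0,0,0,1,0.4,0,0,0,1,0.4,0,0,0,1,0,0,0,0,1], "grip_force": 22}}

```text
time: 9.97
tcp_pos: [472.2, -189.8, 221.6]
tool_rot: [[-0.13, 0.991, 0.003], [0.991, 0.13, -0.002], [-0.003, 0.003, -1.0]]
force: [-0.9, -2.4, 6.4]
finger_gap: 23.0
```

Run:
```python
from h import *
s=viewer.read_camera("scene");st=sensors.read_state()
print(st["tcp_pos"],st["finger_gap"],st["force"])
cv2.imwrite("pics/s7.png",cv2.resize(s["image"][120:280,140:280],(560,600),interpolation=cv2.INTER_CUBIC))
```

```text
[ 472.22903356 -189.96760168  221.67239802] 23.351080876528364 [ 0.33888273 -2.10176954  6.50440832]
```

View pics/s7.png

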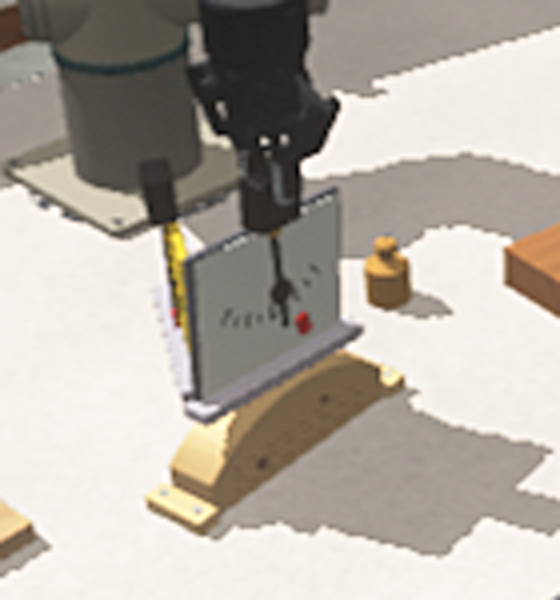

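>>> {"api": "carry_out", "payload": {"plan": [0.4,0,0,0,1,0.4,0,0,0,1,0.4,0,0,0,1,0.4,0,0,0,1,0.4,0,0.1,0,1,0.3,0,0,0,1,0,0,0,0,1]}}

```text
time: 10.6
tcp_pos: [468.8, -166.3, 220.1]
tool_rot: [[-0.131, 0.991, 0.002], [0.991, 0.131, -0.001], [-0.001, 0.002, -1.0]]
force: [0.6, -2.3, 7.5]
finger_gap: 23.0
```

Run:
```python
from h import *
s=viewer.read_camera("scene");st=sensors.read_state()
print(st["tcp_pos"],st["finger_gap"],st["force"])
cv2.imwrite("pics/s8.png",cv2.resize(s["image"][120:280,140:280],(560,600),interpolation=cv2.INTER_CUBIC))
```

```text
[ 468.79485269 -166.44267443  220.14087807] 23.427383732611776 [ 0.44647771 -1.75154279  8.03941057]
```

View pics/s8.png

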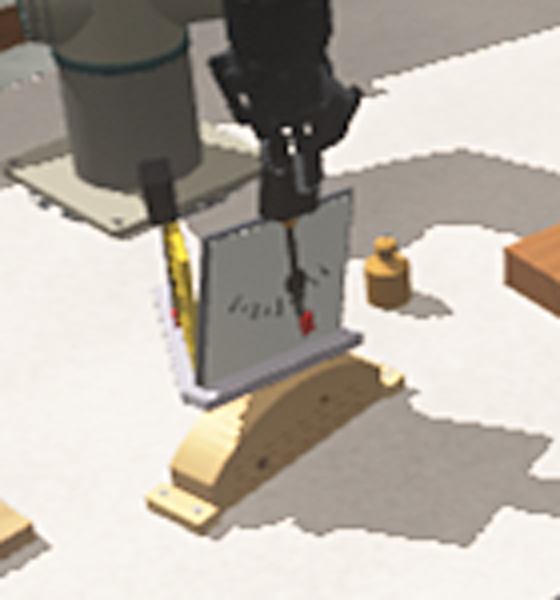

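>>> {"api": "carry_out", "payload": {"plan": [0.3,0,0,0,1,0.2,0,0,0,1,0,0,0,0,1,0,0,0,0,1,0,0,0,0,1,0,0,0,0,1,0,0,0,0,1,0,0,0,0,1,0,0,0,0,1,0,0,0,0,1]}}

```text
time: 11.48
tcp_pos: [468.1, -161.5, 219.7]
tool_rot: [[-0.13, 0.991, 0.002], [0.991, 0.13, -0.0], [-0.001, 0.002, -1.0]]
force: [-0.1, -1.6, 5.7]
finger_gap: 23.0
```

>>> {"api": "carry_out", "payload": {"plan": [0,0,0,0,1,0,0,0,0,1,0,0,0,0,1,0,0,0,0,1,0,0,0,0,1,0,0,0,0,1,0,0,0,0,1,0,0,0,0,1,0,0,0,0,1,0,0,0,0,1]}}

```text
time: 12.32
tcp_pos: [468.1, -161.5, 219.8]
tool_rot: [[-0.13, 0.991, 0.002], [0.991, 0.13, -0.0], [-0.001, 0.002, -1.0]]
force: [0.3, -1.0, 6.7]
finger_gap: 23.4
```

Run:
```python
from h import *
P=[]
I=0
for i in range(6):
    s=viewer.read_camera("scene");st=sensors.read_state();P.append(np.r_[st["tcp_pos"],st["force"]]);I=I+s["image"].astype(float)/6
print(np.round(P,1).tolist()); np.save("I9.npy",I)
t=viewer.read_camera("top")["image"]
cv2.imwrite("pics/s9.png",cv2.resize(I[165:220,185:240],None,fx=10,fy=10,interpolation=cv2.INTER_CUBIC))
cv2.imwrite("pics/t9.png",cv2.resize(t[190:240,270:340],None,fx=10,fy=10,interpolation=cv2.INTER_CUBIC))
```

```text
[[468.1, -161.5, 219.7, 0.3, -1.9, 6.0], [468.1, -161.5, 219.7, 0.1, -2.2, 6.2], [468.0, -161.5, 219.7, 0.7, -1.8, 6.7], [468.1, -161.5, 219.7, 0.9, -1.5, 5.9], [468.1, -161.5, 219.8, 0.4, -1.5, 6.9], [468.1, -161.5, 219.7, 0.0, -1.8, 6.0]][ WARN:0@5.793] global loadsave.cpp:1063 imwrite_ Unsupported depth image for selected encoder is fallbacked to CV_8U.
```

View pics/s9.png

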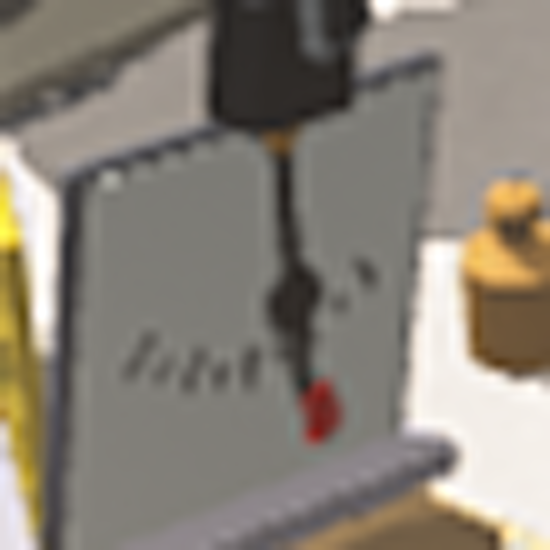

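View pics/t9.png

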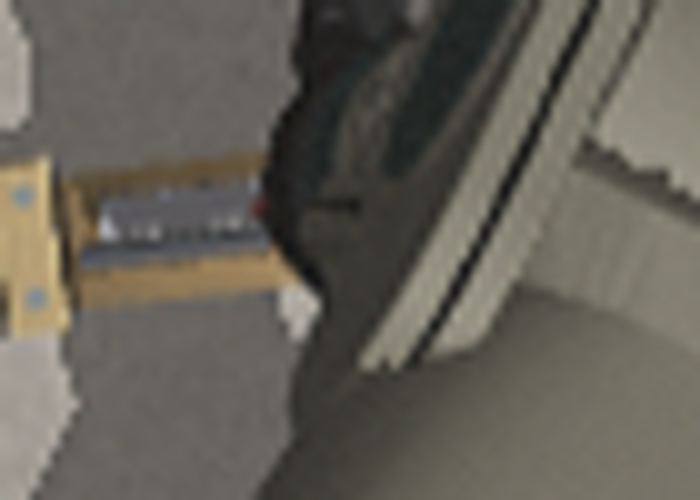

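Run:
```python
from h import *
s=viewer.read_camera("scene");s["image"]=np.load("I9.npy")
x0,y0=205,195;im=s["image"][y0:216,x0:226]
R=im[...,2]-1.3*np.maximum(im[...,0],im[...,1]);print(np.round(R[5:18]).astype(int))
b=np.clip(R-15,0,None);yy,xx=np.mgrid[y0:216,x0:226];r=((xx*b).sum()/b.sum(),(yy*b).sum()/b.sum());print("red",r)
dk=im.max(2);print(dk.astype(int)[0:16,4:16])
a=np.radians(7.45);n=np.array([np.cos(a),np.sin(a),0]);yv=np.array([-np.sin(a),np.cos(a),0])
T=lambda x,y,x0=185,y0=165,k=10:((x+.5)/k-.5+x0,(y+.5)/k-.5+y0)
G=np.array([468.1,-161.5,219.7+19])
for off in (0,1.5,3):
    p0=G+n*off
    for nm,uv in [("red",r),("tip",T(303,397)),("hub",T(282,137)),("blob",T(294,300)),("base+y end front top?",T(455,445))]:
        P=onplane(s,uv,p0,n)-p0; print(off,nm,"y %.1f z %.1f"%(P@yv,P[2]))
```

```text
[[-27 -37 -37 -37 -27 -21 -33 -29 -19 -13 -13 -31 -38 -36 -36 -35 -36 -36
  -35 -35 -34]
 [-30 -32 -28 -35 -24 -23 -36 -34 -28 -16 -13 -33 -41 -38 -36 -35 -35 -35
  -36 -35 -31]
 [-36 -25 -23 -36 -23 -25 -38 -38 -34 -20 -15 -34 -24 -26 -39 -36 -36 -35
  -35 -35 -34]
 [-38 -28 -29 -37 -28 -29 -37 -37 -37 -26 -10  38  52 -13 -42 -37 -36 -36
  -35 -34 -38]
 [-37 -34 -35 -37 -34 -34 -36 -36 -39 -26  34  73  72   7 -34 -38 -36 -35
  -36 -33 -41]
 [-36 -36 -36 -36 -36 -36 -36 -37 -40 -24  36  61  53  33 -19 -40 -36 -35
  -35 -34 -43]
 [-36 -35 -36 -36 -36 -35 -35 -36 -38 -37  10  62  59  43 -15 -41 -36 -35
  -35 -32 -40]
 [-36 -36 -36 -36 -35 -36 -36 -36 -38 -46   2  67  63  30 -21 -39 -36 -36
  -36 -32 -50]
 [-36 -36 -36 -36 -35 -35 -36 -36 -37 -44  19  92  38 -18 -35 -38 -37 -34
  -35 -34 -47]
 [-36 -36 -35 -35 -36 -36 -36 -36 -36 -40 -15   6 -22 -42 -39 -36 -35 -37
  -37 -38 -38]
 [-35 -35 -36 -35 -35 -35 -35 -36 -36 -37 -40 -42 -40 -37 -36 -36 -40 -41
  -39 -39 -40]
 [-36 -36 -35 -35 -36 -35 -35 -35 -36 -36 -36 -36 -36 -38 -39 -40 -40 -39
  -41 -38 -31]
 [-36 -35 -36 -36 -35 -35 -36 -3
[... 640 characters left out ...]
8 128 127 127 129 121 124 115 105 117 125 128]
 [127 127 127 127 127 128 122 115 113 116 124 129]
 [127 127 127 127 127 133 122 115 112 117 125 128]
 [127 127 127 127 127 131 139 138 112 113 127 127]
 [127 128 127 127 127 128 136 138 121 124 127 128]
 [128 127 127 127 127 127 127 129 129 131 133 136]]
0 red y -3.1 z -132.8
0 tip y -9.8 z -123.8
0 hub y -8.9 z -28.7
0 blob y -10.0 z -87.2
0 base+y end front top? y 58.4 z -181.6
1.5 red y -4.6 z -131.3
1.5 tip y -11.3 z -122.3
1.5 hub y -10.4 z -27.5
1.5 blob y -11.5 z -85.8
1.5 base+y end front top? y 56.8 z -180.0
3 red y -6.1 z -129.9
3 tip y -12.8 z -120.8
3 hub y -11.9 z -26.2
3 blob y -13.0 z -84.4
3 base+y end front top? y 55.2 z -178.5
```

>>> {"api": "carry_out", "payload": {"plan": [0.2,0,0,0,1,0.2,0,0,0,1,0.2,0,0,0,1,0.2,0,0,0,1,0,0,0,0,1,0,0,0,0,1,0,0,0,0,1,0,0,0,0,1,0,0,0,0,1,0,0,0,0,1]}}

```text
time: 13.55
tcp_pos: [465.4, -153.6, 218.1]
tool_rot: [[-0.13, 0.992, -0.002], [0.992, 0.13, 0.0], [0.001, -0.002, -1.0]]
force: [-0.2, -0.5, -4.3]
finger_gap: 23.3
```

>>> {"api": "carry_out", "payload": {"plan": [0,0,0,0,1,0,0,0,0,1,0,0,0,0,1,0,0,0,0,1,0,0,0,0,1,0,0,0,0,1,0,0,0,0,1,0,0,0,0,1,0,0,0,0,1,0,0,0,0,1]}}

```text
time: 14.38
tcp_pos: [466.3, -153.7, 219.1]
tool_rot: [[-0.13, 0.992, 0.0], [0.992, 0.13, -0.0], [-0.0, 0.0, -1.0]]
force: [-0.3, -0.2, -5.0]
finger_gap: 23.1
```

```bash
cat > m.py <<'E'
from h import *
import sys
k=sys.argv[1]
I=0;P=[]
for i in range(8):
    s=viewer.read_camera("scene");st=sensors.read_state();P.append(np.r_[st["tcp_pos"],st["force"]]);I=I+s["image"].astype(float)/8
g=np.mean(P,0);print("tcp,F",np.round(g,1))
I=I.clip(0,255);cv2.imwrite(f"pics/s{k}.png",cv2.resize(I[165:220,185:240].astype(np.uint8),None,fx=12,fy=12,interpolation=cv2.INTER_CUBIC))
R=I[...,2]-1.3*np.maximum(I[...,0],I[...,1])
yy,xx=np.mgrid[0:384,0:512]
b=np.clip(R+5,0,60)*((xx>205)&(xx<228)&(yy>196)&(yy<214)&(R>0));r=((xx*b).sum()/b.sum(),(yy*b).sum()/b.sum())
a=np.radians(7.45);n=np.array([np.cos(a),np.sin(a),0]);yv=np.array([-np.sin(a),np.cos(a),0])
G=g[:3]+[0,0,19];p0=G+n*1.7
f=lambda uv:(lambda P:(P@yv,P[2]))(onplane(s,uv,p0,n)-p0)
print("red px",np.round(r,2),"plane",np.round(f(r),1))
# pointer centre per row: darkness centroid
L=[]
for row in range(180,205):
    c0=int(round(r[0]-3)); seg=np.arange(c0-7,c0+8); v=np.clip(115-I[row,seg].max(1),0,None)
    # keep run around max
    i=int(np.argmax(v)); lo=i
    while lo>0 and v[lo-1]>0: lo-=1
    hi=i
    while hi<len(v)-1 and v[hi+1]>0: hi+=1
    m=slice(lo,hi+1)
    if v[m].sum()>60: 
        u=(seg[m]*v[m]).sum()/v[m].sum(); y,z=f((u,row)); L.append((row,u,y,z,v[m].sum()))
for l in L: print("%d u %.2f y %.1f z %.1f w %d"%l)
E
python3 m.py 10
```

```text
tcp,F [ 466.3 -153.7  219.    -0.     0.    -4.9]
red px [217.81 204.65] plane [  -5.7 -131.1]
180 u 214.13 y -12.5 z -36.1 w 117
181 u 214.26 y -12.3 z -39.8 w 115
182 u 214.37 y -12.2 z -43.4 w 124
183 u 214.45 y -12.2 z -47.0 w 137
184 u 214.58 y -12.1 z -50.7 w 116
185 u 214.70 y -11.9 z -54.4 w 115
186 u 214.83 y -11.7 z -58.1 w 114
187 u 214.91 y -11.8 z -61.7 w 110
188 u 214.93 y -12.0 z -65.2 w 117
189 u 214.95 y -12.3 z -68.7 w 110
190 u 215.31 y -11.2 z -73.0 w 133
191 u 215.77 y -9.5 z -77.6 w 228
192 u 215.80 y -9.8 z -81.1 w 297
193 u 215.62 y -11.0 z -84.2 w 336
194 u 215.80 y -10.6 z -88.1 w 362
195 u 215.01 y -14.4 z -89.8 w 289
196 u 215.13 y -14.2 z -93.6 w 253
197 u 215.74 y -11.9 z -98.6 w 191
198 u 215.91 y -11.6 z -102.5 w 153
199 u 215.71 y -12.9 z -105.6 w 142
200 u 215.92 y -12.3 z -109.6 w 114
201 u 215.98 y -12.4 z -113.4 w 102
202 u 215.96 y -12.9 z -116.9 w 105
203 u 216.10 y -12.7 z -120.8 w 67
```

View pics/s10.png

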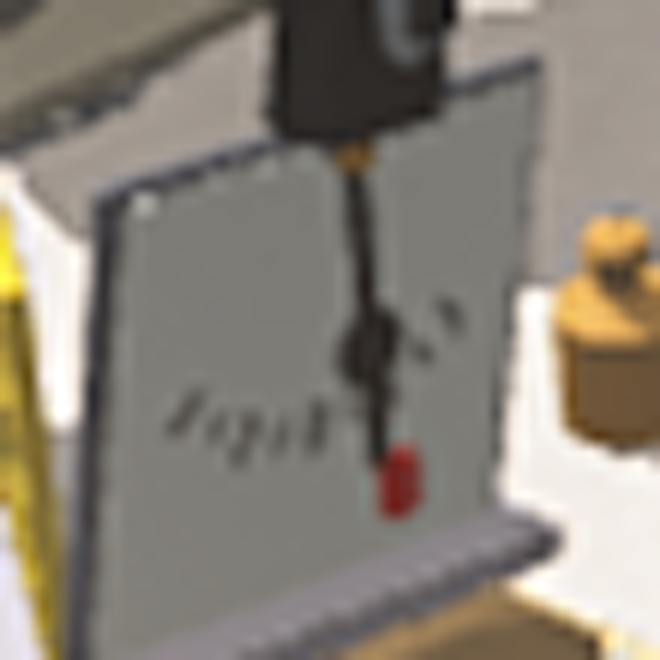

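The Fz of -4.9 N shows the base has lifted off the curve, so I'll press down again. The handle is now ahead of the contact point, so pressing down also rocks the gauge further towards +y.

>>> {"api": "carry_out", "payload": {"plan": [0,0,0.1,0,1,0,0,0.1,0,1,0,0,0,0,1], "grip_force": 20}}

```text
time: 15.03
tcp_pos: [466.7, -153.9, 218.2]
tool_rot: [[-0.13, 0.992, 0.001], [0.992, 0.13, -0.001], [-0.001, 0.001, -1.0]]
force: [-0.0, 1.0, 1.7]
finger_gap: 23.3
```

>>> {"api": "carry_out", "payload": {"plan": [0,0,0.1,0,1,0,0,0,0,1]}}

```text
time: 15.2
tcp_pos: [466.9, -154.0, 218.1]
tool_rot: [[-0.13, 0.992, 0.002], [0.992, 0.13, -0.001], [-0.001, 0.002, -1.0]]
force: [-1.4, 1.7, 6.9]
finger_gap: 23.0
```

>>> {"api": "carry_out", "payload": {"plan": [0,0,0.1,0,1,0.1,0,0.1,0,1,0.2,0,0,0,1,0.1,0,0,0,1,0,0,0,0,1,0,0,0,0,1,0,0,0,0,1,0,0,0,0,1,0,0,0,0,1,0,0,0,0,1]}}

```text
time: 16.03
tcp_pos: [467.1, -151.7, 217.8]
tool_rot: [[-0.13, 0.992, 0.004], [0.992, 0.13, -0.005], [-0.006, 0.003, -1.0]]
force: [-3.3, -0.2, 11.8]
finger_gap: 23.1
```

```bash
python3 m.py 11 | grep -v ' u '
```

```text
tcp,F [ 467.1 -151.7  217.8   -2.9    0.    12.9]
red px [217.96 204.83] plane [  -8.1 -129.8]
```

View pics/s11.png

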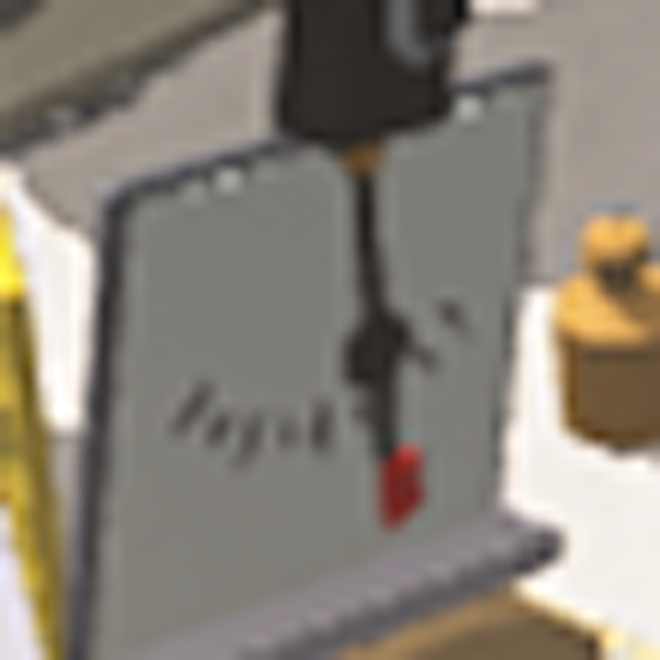

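>>> {"api": "carry_out", "payload": {"plan": [0.1,0,0.05,0,1,0.1,0,0,0,1,0.1,0,0.05,0,1,0.1,0,0,0,1,0,0,0,0,1,0,0,0,0,1,0,0,0,0,1,0,0,0,0,1,0,0,0,0,1,0,0,0,0,1]}}

```text
time: 17.27
tcp_pos: [467.5, -148.5, 217.2]
tool_rot: [[-0.129, 0.992, 0.006], [0.992, 0.129, -0.007], [-0.008, 0.005, -1.0]]
force: [-1.9, -1.4, 11.8]
finger_gap: 23.3
```

```bash
python3 m.py 12
```

```text
tcp,F [ 467.5 -148.5  217.2   -2.3   -0.7   12.4]
red px [217.99 204.98] plane [ -12.1 -129. ]
180 u 215.44 y -13.9 z -35.5 w 140
181 u 215.58 y -13.7 z -39.2 w 118
182 u 215.65 y -13.7 z -42.7 w 106
183 u 215.73 y -13.8 z -46.3 w 120
184 u 215.86 y -13.6 z -50.0 w 117
185 u 215.91 y -13.7 z -53.6 w 109
186 u 215.94 y -14.0 z -57.1 w 117
187 u 215.98 y -14.2 z -60.6 w 114
188 u 215.99 y -14.5 z -64.1 w 106
189 u 216.08 y -14.5 z -67.8 w 116
190 u 216.64 y -12.4 z -72.5 w 148
191 u 217.02 y -11.1 z -76.9 w 240
192 u 216.83 y -12.3 z -79.9 w 300
193 u 216.90 y -12.4 z -83.6 w 350
194 u 216.78 y -13.3 z -86.8 w 355
195 u 216.11 y -16.6 z -88.8 w 280
196 u 216.09 y -17.0 z -92.3 w 221
197 u 216.68 y -14.8 z -97.2 w 126
198 u 217.00 y -13.8 z -101.5 w 109
199 u 216.56 y -16.1 z -104.0 w 127
200 u 217.01 y -14.5 z -108.7 w 103
201 u 217.03 y -14.8 z -112.3 w 109
202 u 217.09 y -14.9 z -116.0 w 98
```

View pics/s12.png

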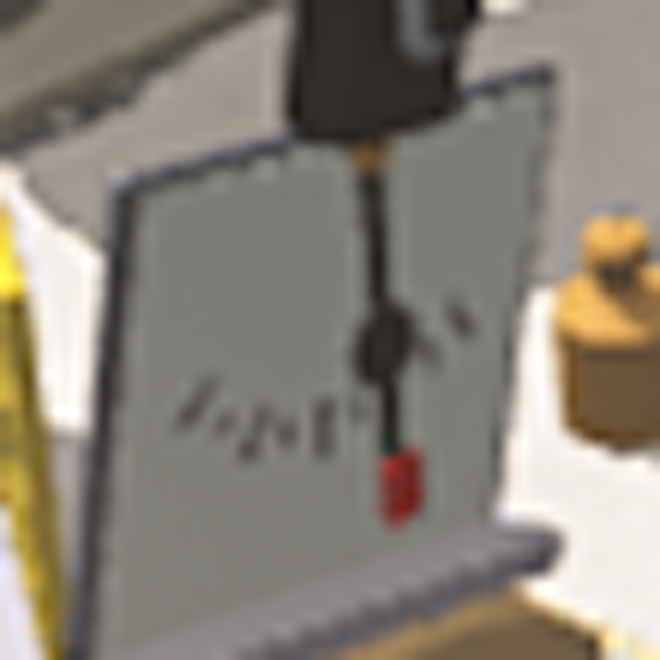

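>>> {"api": "carry_out", "payload": {"plan": [0.1,0,0,0,1,0.1,0,0.05,0,1,0,0,0,0,1,0,0,0,0,1,0,0,0,0,1,0,0,0,0,1,0,0,0,0,1,0,0,0,0,1,0,0,0,0,1,0,0,0,0,1]}}

```text
time: 18.5
tcp_pos: [467.6, -146.6, 217.0]
tool_rot: [[-0.129, 0.992, 0.007], [0.992, 0.129, -0.007], [-0.008, 0.006, -1.0]]
force: [-2.1, -1.4, 12.5]
finger_gap: 23.5
```

```bash
python3 m.py 13 | egrep -v '(18.|19.) u'; python3 -c "
from h import *
w=viewer.read_camera('wrist')['image'];cv2.imwrite('pics/w13.png',cv2.resize(w[90:250,205:315],None,fx=3.7,fy=3.7,interpolation=cv2.INTER_CUBIC))"
```

```text
tcp,F [ 467.6 -146.6  217.    -1.8   -1.1   12.6]
red px [218.02 204.99] plane [ -14.1 -128.5]
200 u 217.35 y -15.2 z -108.9 w 107
201 u 217.46 y -15.1 z -112.7 w 121
202 u 217.44 y -15.6 z -116.3 w 80
```

View pics/s13.png

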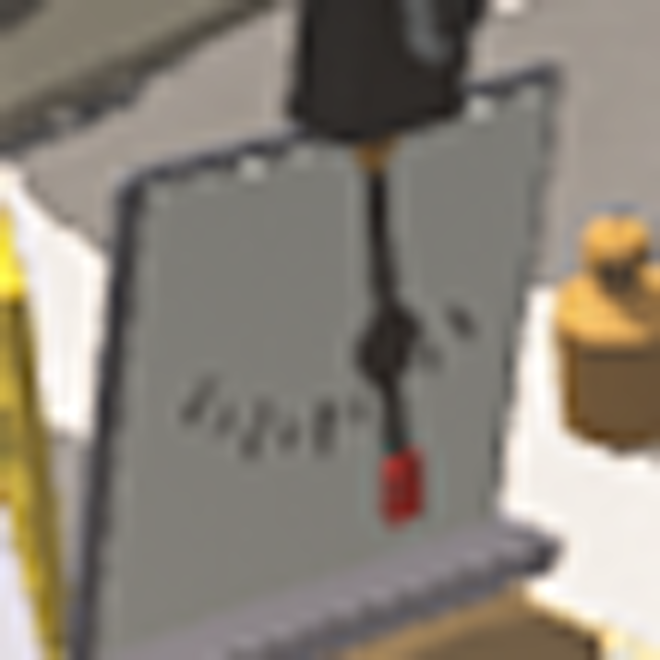

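View pics/w13.png

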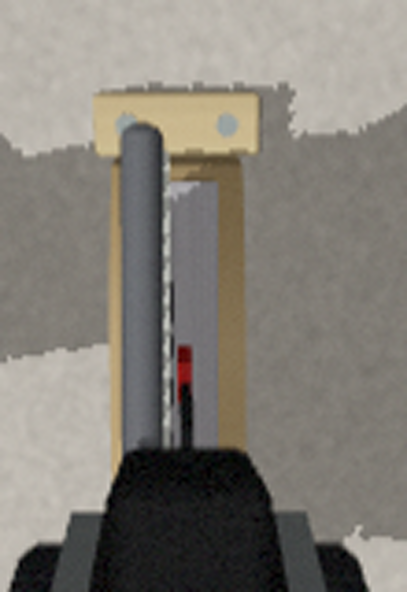

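Run:
```python
from h import *
w=viewer.read_camera("wrist");im=w["image"].astype(int)
st=sensors.read_state();a=np.radians(7.45);n=np.array([np.cos(a),np.sin(a),0]);yv=np.array([-np.sin(a),np.cos(a),0])
sub=im[178:214,250:262];R=sub[...,2]-1.3*sub[...,:2].max(2)
print(R[:,2:10]);print(sub.max(2)[:,2:10])
G=st["tcp_pos"]+[0,0,19]
al=.3
piv=G+n*7-28*(np.sin(al)*yv+np.array([0,0,np.cos(al)]))
for d in(-.04,-.02,0,.02,.04):
  dirr=np.sin(d)*yv-np.array([0,0,np.cos(d)])
  e=[np.sin(al)*0]
  lat=np.cos(d)*yv+np.array([0,0,np.sin(d)])
  print(d,np.round(proj(w,[piv+95*np.array([0,0,-1]),piv+95*dirr-n,piv+113*dirr-n,piv+113*dirr-n+6*lat,piv+95*dirr-n+6*lat]),1).tolist())
```

```text
[[-33.8 -36.1 -36.1 -36.7 -32.8 -37.  -36.  -36.7]
 [-36.1 -36.1 -37.  -36.1 -37.2 -33.8 -37.  -36.8]
 [-35.8 -37.3 -36.7 -35.7 -36.4 -36.8 -36.4 -34.5]
 [-34.8 -34.1 -34.1 -36.4 -33.1 -35.5 -32.5 -35.8]
 [-34.8 -38.7 -35.  -36.7 -35.4 -37.4 -36.  -35.9]
 [-34.2   9.2  11.8  11.5  -1.9 -36.8 -36.1 -37.8]
 [-34.5  67.5  70.4  66.9  34.5 -37.8 -32.8 -34.8]
 [-34.5  62.7  62.6  67.5  43.6 -34.4 -33.8 -35.5]
 [-34.9  63.6  71.7  62.3  42.9 -33.2 -34.5 -34.2]
 [-35.2  62.9  66.5  63.6  40.4 -33.5 -35.4 -36.8]
 [-34.3 105.1  89.9  86.7  61.8 -31.9 -33.2 -33.5]
 [-35.5 110.3  95.6 100.1  66.9 -36.8 -37.4 -35.4]
 [-33.6 115.2  98.5  96.6  63.9 -36.1 -35.1 -37.1]
 [-32.2 117.1  95.6  94.3  67.5 -34.5 -34.5 -35.1]
 [-34.5 107.4  98.2  95.6  59.7 -35.4 -35.1 -35.5]
 [-35.1  95.3  59.8  52.4  27.7 -31.9 -34.1 -37.7]
 [-34.8  73.5   8.4   9.   11.5 -37.1 -34.8 -33.2]
 [-33.9  67.8  -9.7  -8.3  15.1 -35.2 -34.4 -34.5]
 [-34.2  69.1  -3.5  -7.6  14.7 -35.5 -33.8 -35.5]
 [-33.5  64.2  -6.1   0.9  -4.5 -35.2 -37.7 -37.1]
 [-35.7  40.4 -10.5 -13.1  -7.8 -32.4 -35.1 -37.7]
 [-37.1  -7.2  -6.1  -9.3  -9
[... 1726 characters left out ...]
  25  31  34  95 117 116]
 [117  97  34  31  31  92 117 115]
 [116  97  33  31  35  95 116 117]
 [116  96  25  29  30  97 118 115]
 [ 99  76  19  18  11  75  99  97]
 [ 52  34  17  11  13  38  52  51]
 [  2   7   5  18  20  24  17   3]
 [ 18   0  15  13  15   9  11  15]]
-0.04 [[262.7, 189.3], [261.8, 192.7], [261.3, 188.1], [261.3, 182.9], [261.8, 187.2]]
-0.02 [[262.7, 189.3], [261.8, 191.0], [261.3, 186.2], [261.3, 181.0], [261.8, 185.5]]
0 [[262.7, 189.3], [261.8, 189.3], [261.3, 184.2], [261.4, 179.0], [261.8, 183.8]]
0.02 [[262.7, 189.3], [261.8, 187.6], [261.3, 182.3], [261.4, 177.1], [261.8, 182.1]]
0.04 [[262.7, 189.3], [261.8, 185.9], [261.4, 180.4], [261.4, 175.2], [261.9, 180.4]]
```

>>> {"api": "carry_out", "payload": {"plan": [0.1,0,0.03,0,1,0.08,0,0,0,1,0,0,0,0,1,0,0,0,0,1,0,0,0,0,1,0,0,0,0,1,0,0,0,0,1,0,0,0,0,1,0,0,0,0,1,0,0,0,0,1]}}

```text
time: 19.83
tcp_pos: [467.6, -144.9, 216.7]
tool_rot: [[-0.129, 0.992, 0.007], [0.992, 0.13, -0.008], [-0.008, 0.006, -1.0]]
force: [-0.7, -1.2, 11.6]
finger_gap: 23.7
```

>>> {"api": "carry_out", "payload": {"plan": [0,0,0,0,1,0,0,0,0,1,0,0,0,0,1,0,0,0,0,1,0,0,0,0,1,0,0,0,0,1,0,0,0,0,1,0,0,0,0,1,0,0,0,0,1,0,0,0,0,1]}}

```text
time: 20.67
tcp_pos: [467.6, -144.9, 216.7]
tool_rot: [[-0.13, 0.992, 0.007], [0.992, 0.13, -0.008], [-0.008, 0.006, -1.0]]
force: [-1.6, -1.4, 12.6]
finger_gap: 23.1
```

```bash
python3 m.py 14 | egrep -v '(19.) u'; python3 -c "
from h import *
w=viewer.read_camera('wrist')['image'];cv2.imwrite('pics/w14.png',cv2.resize(w[90:250,205:315],None,fx=3.7,fy=3.7,interpolation=cv2.INTER_CUBIC))
print(w[180:204,252:258].astype(int).max(2));print(w[180:204,252:258,2]-1.3*w[180:204,252:258,:2].max(2))
s=viewer.read_camera('scene')['image'];cv2.imwrite('pics/s14f.png',s)"
```

```text
tcp,F [ 467.6 -144.9  216.7   -1.4   -1.4   12.9]
red px [218.06 204.92] plane [ -15.8 -127.9]
180 u 216.10 y -15.1 z -35.9 w 128
181 u 216.23 y -14.9 z -39.6 w 120
182 u 216.28 y -15.1 z -43.1 w 108
183 u 216.36 y -15.1 z -46.7 w 120
184 u 216.45 y -15.1 z -50.3 w 133
185 u 216.59 y -14.8 z -54.1 w 112
186 u 216.65 y -14.9 z -57.7 w 103
187 u 216.72 y -15.0 z -61.3 w 116
188 u 216.84 y -14.8 z -65.0 w 112
189 u 217.01 y -14.5 z -68.9 w 111
200 u 217.70 y -15.5 z -109.3 w 106
201 u 217.84 y -15.3 z -113.2 w 110
202 u 217.78 y -15.9 z -116.7 w 84
[[114 120 121 117 117 115]
 [114 120 117 118 114 117]
 [116 121 116 118 120 115]
 [114 120 118 118 117 118]
 [106 102 101  98 103 117]
 [105  91  86  86 102 113]
 [102  84  84  84 101 114]
 [106  88  85  88 100 116]
 [103  86  83  87  99 117]
 [104 110 106 108 110 117]
 [104 128 127 126 123 116]
 [103 133 131 133 132 117]
 [105 132 130 131 127 117]
 [104 114 113 113 127 116]
 [106  67  58  58 108 116]
 [106  48  20  27 101 116]
 [105  49  13  12  84 116]
 [104  47  13  16  37 117]
 [110  70  15  17  21 116]
 [115  76  16  21  18 116]
 [113  7
[... 337 characters left out ...]
-13.7  73.6  76.2  74.9  17.8 -34.2]
 [-14.9  67.2  65.5  69.8  16.8 -33.5]
 [-14.   75.6  76.5  68.8  14.5 -36.1]
 [-13.   94.4  80.   84.6  43.7 -38.1]
 [-15.6 105.9  93.2  97.4  69.7 -34.8]
 [-14.   99.2  99.8  92.7  65.7 -37.1]
 [-14.6  99.5  97.5  99.8  72.4 -37.1]
 [-13.   86.7  80.5  83.1  71.1 -34.8]
 [-13.6  44.9  29.4  29.4  53.4 -33.5]
 [-14.9  19.4  -8.   -4.2  41.2 -36.8]
 [-12.   25.6  -7.9  -4.6  24.2 -34.8]
 [-14.3  26.2  -1.3  -8.8   9.7 -35.1]
 [-31.7  49.2  -7.5  -9.1  -9.3 -34.8]
 [-34.5  55.2  -5.8  -7.3  -9.4 -34.8]
 [-33.9  -9.3  -8.2  -3.8 -11.2 -33.2]
 [-36.8 -19.7  -3.2 -12.3  -6.4 -36.2]
 [-34.5 -20.8  -4.8 -10.2  -5.3 -37.1]
 [-34.2 -23.6  -9.3  -9.2  -5.3 -34.2]]
```

View pics/s14.png

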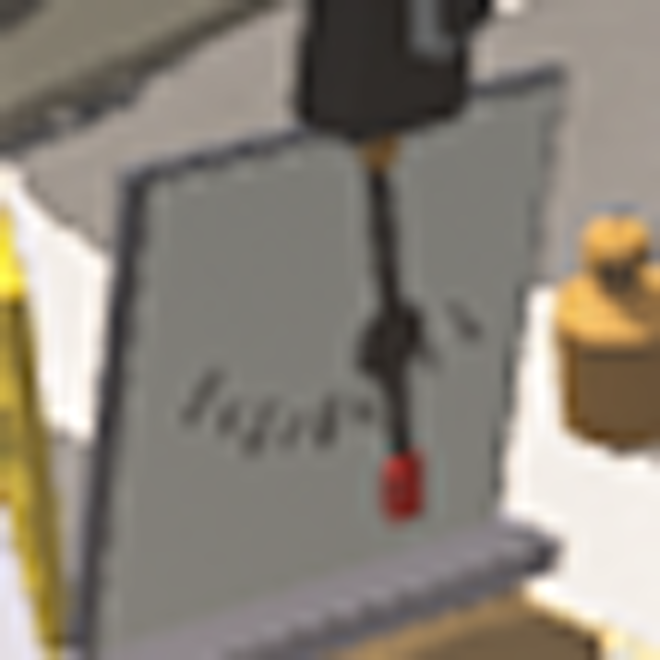

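View pics/s14f.png

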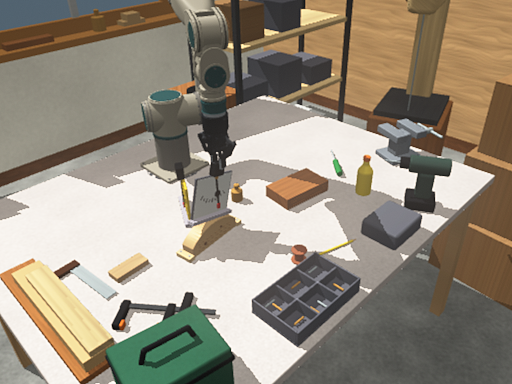

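```bash
python3 -c "
from h import *
st=sensors.read_state();print(st['tcp_pos'],st['force'],st['joint_vel'].round(3),st['time'])
print(env.hand_in())"
```

```text
[ 467.58998565 -144.91020478  216.69518706] [-0.99448567 -1.78424136 12.09374137] [ 0.001  0.001  0.001 -0.    -0.001  0.   ] 21.1667
the job is handed in; nothing more can be done
None
```

The gauge is resting on the stud's bowed edge with the pointer on the red marker. The arm was still holding it by the black handle at hand-in, about 21 s in (limit 58 s). `env.hand_in()` reports no verdict, so this rests on my own checks.

- **What I did:** I lifted the gauge off the joist by its handle and set the base on the crown of the stud, lying along it. I then rocked it about 0.3 rad towards +y.
- **One slip, corrected:** Partway through the rocking the base slid a little and lost contact (Fz back to -4.9 N, the gauge's hanging weight). I pressed it back down and finished the rocking in small steps.
- **Contact and stillness at hand-in:** The arm was pressing down with about 12 N. The tool position had not moved over the last second and joint speeds were near zero.
- **Pointer on marker:** The two views disagree slightly. The scene camera puts the tip within about 1 mm of the marker's centre line, perhaps slightly past it. The wrist camera puts it about 1.4 mm short. Both put the tip well inside the 12 mm wide marker.
- **Other things on the bench:** The arm never went near the bystanders or the yellow look-alike. They appeared unmoved in the last scene picture, though I did not measure them.

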